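# Slide the yellow splined hub onto its drive stub

### The arm

A 6-joint arm with a two-finger parallel gripper is mounted at the origin on the work surface. World frame = base frame: x ahead of the robot, y to its left, z up, the work surface at z = 0. Lengths are in m, angles in rad, forces in N, time in s.
With the tool pointing down it reaches from about 0.3 to 0.75 m from the base axis. Payload 8.5 kg.
Tool frame: the origin (TCP) lies midway between the tips of the shut fingers; the grasp point (between the pads) lies bot.tcp_to_grasp behind it (bot.tcp_to_grasp is the distance from the TCP to the grasp point, in m); z points along the fingers, y is the line along which they close (so a half turn about z gives the same grasp; the last joint's range is limited). The gripper opens to 88 mm and grips with 3 to 60 N. Pads are 18 mm wide; open, the fingers measure 123 mm over their backs; the gripper's body (75 mm by 187 mm) begins 45 mm behind the grasp point.
Start: joints at [0.928, 0.381, 1.297, -0, 1.464, -0.215], TCP at [0.228, 0.5, 0.239] pointing down, gripper open.
Joint ranges: [-3.11, 3.11], [-0.89, 2.33], [0.22, 2.48], [-1.42, 4.56], [0.17, 2.85], [-2.88, 2.88]. Speed limits (rad/s): [2.39, 2.39, 3.14, 3.14, 3.14, 3.14].

### API

Orientations are given as a rotation vector (axis times angle).
In Python, from plant import state, cams, order, recognise, masks_of, bot gives the robot as it stands.
- The arm moves only by the tool apply_moves, never from a script. Its argument "series" is one flat list of numbers, 7 for each row, row after row: the shift along the tool's x, y, z in cm, then the turn, a rotation vector about the tool's x, y, z in rad, then the opening in per cent of the stroke, from 0 (shut) to 100 (fully open). A call has 1 to 20 rows; each row is the pose to reach, as a shift and turn from the pose commanded when the call began, along the tool's axes at that moment; what a row does not reach only later rows make up. A row lasts 1/10 s, in which the tool goes at most 50 mm and 8.59 degrees, less where a joint would pass 70% of its speed; a pose out of reach is approached as far as the arm can. A call with a gripper value outside its range is refused whole. The fingers move at their own pace and stop on an object; "newtons" is the grip in N (left out, the last holds). Time passes only in rows, so rows that repeat a pose let the fingers close. It gives the time, the measured TCP pose, the force, the opening and the grip force at its end, in the units of the state.
- state(): the state, without advancing time (a new reading comes with each control period).
- cams.snapshot(name): name is "scene" or "side" or "wrist"; returns the picture (480x640x3 uint8, red, green, blue); there is no depth.
- cams.camera_model(name): a dict with "fx", "fy", "cx", "cy" (pixels), "k1" (the pictures are not rectified: a ray, as slopes to the right and down, at radius r is drawn at 1 + k1 r^2 times it, then the intrinsics apply), "position" and "rotation" of the camera in the world; the wrist camera has in their place "mount" (4x4, takes a point from camera to tool coordinates, whose origin is the TCP and whose axes are the flange's). Camera axes: x right, y down, z forward; pixel columns grow to the right and rows downward; lengths in m; the calibration is good to about 2 mm. A picture is of the moment at which its call begins: read the wrist's pose just before it. camera_model takes no time and is no camera call.
- order.sign_off(): hands the job in; it is judged then, once.
Trained networks look in the newest picture that a camera, given by its name, has taken for a name from the list of things; names that differ only in an ending like _2 or _b are one class to them, and where a whole thing is asked for, a point or a joint stands for the part that bears it (a point fixed in the world has none). Each returns a list of dicts, best first, with "score" (0 to 1); they miss things now and then, are a little off and sometimes report something else, mostly with a low value. They report only what shows in the picture. A call takes as long as a camera call. They do not tell look-alikes from the thing itself.
- recognise(camera, label): "box" ([left, top, right, bottom] in pixels, round what is visible of it).
- masks_of(camera, label): "mask" (480x640 bool, what is visible of it) and "box" ([left, top, right, bottom] in pixels, round what is visible of it).
The state is a dict: "clock": time; "joint_positions": joint angles; "qvel": joint speeds; "tau": joint torques, N m; "eef_pos": TCP position; "tool_rot": TCP orientation; "contact_force": force on the tool from outside, world axes, zero at the start; "ft_torque": the same for the moment, N m; "width": finger opening in m; "finger_force": force on a finger pad.
Only numpy, scipy, OpenCV 4.12 (cv2) and the standard library are available. Lean on these libraries where they do the work, as an engineer would, in place of code of your own. Each camera call takes 0.05 s, during which the arm holds its last target. There are 200 camera calls.

### The job

The rotary test station needs its drive hub back. Pick up the yellow hub with the cross-shaped bore, turn it until the bore lines up with the four teeth of the splined drive stub, slide it down until its flange sits fully home on the housing, and let go. Leave the grey round-bore hub where it is.

Things in the scene. Friction and masses are not known exactly. Their poses are not given: they have to be found in the camera images.
- hub_center (a point): Yellow hub, loose, upright, 0.25-0.5 kg. Square boss 56 x 56 mm (flat sides face its x and y; grip these, free from 10 to 50 mm above the underside) on a round flange 92 mm wide, 10 mm thick; 50 mm tall in all. Bore right through: a cross of two slots along its x and y, each 18 mm wide, 44 mm long, alike every quarter turn. Point: on the axis, 25 mm above the underside; z up.
- drive_seat (a point): Fixed splined stub: cross of 4 aluminium teeth (two bars 10 mm wide, 36 mm long, along its x and y), 34 mm tall with rounded tops, on a dark round housing 30 mm high, 110 mm wide (96 at the top). It does not turn. Point: centre of the housing's flat top, at the teeth's root, where the hub's underside must rest; z up. The hub fits at any quarter turn, with about 4 mm and 12 degrees of play.
- greyhub_center (a point): Grey hub of the same outer shape and sizes, but with a round bore 37 mm wide: the wrong one, leave it. The point is on its axis, 25 mm above its underside.
- idler: Fixed neighbour of the drive stub: the same dark housing (30 mm high), but with a plain smooth round post, 32 mm across and 34 mm tall, which the yellow hub does not fit. Its origin is the centre of its underside on the bench.
Not all that is in view belongs to the job. What is meant by the part that bears hub_center is not pink, and is the smaller of those in its own colour.

How it is judged:
At the end, for the whole second after the job is handed in: The yellow hub sits on the splined drive stub with its underside within 7 mm of the housing's top, its axis within 12 mm of the stub's and within about 8 degrees of upright, released and at rest; the grey hub is within 30 mm of where it was (z of hub_center in the frame of drive_seat between 0.018 and 0.032 m and horizontal distance between hub_center and drive_seat below 0.012 m and angle between hub_center's own z axis and vertical below 0.15 rad and linear speed of hub below 0.03 m/s and distance of greyhub_center from where it was at the start of the episode below 0.03 m); the robot touches nothing.
It fails at once if the grey hub is moved by more than 30 mm (distance of greyhub_center from where it was at the start of the episode above 0.03 m).
It also fails if it takes over 38 s, if anything falls off the work surface, if the arm or the gripper's body presses on something with over 40 N, if the wrist force passes 120 N, or if a joint passes its speed limit or range.

## Working session

There is one attempt and no reset: what is moved stays moved. The work goes in short steps, Python scripts to look and compute and a tool call to move; the robot and the scene stay as the last step left them, time stands still between calls to the robot, and variables do not carry over. Pictures are saved under pics/ and viewed, at most 10 in all, crops included, and the job is handed in when it is done.

Besides the shell and the picture viewer there is one more tool, called after "Emit:" as name(argument=value, ...) on one line, values as JSON. apply_moves: Moves the arm, as the interface text tells. Its arguments: {"type":"object","properties":{"series":{"type":"array"},"newtons":{"type":"number"}},"required":["series"]}

```bash
ls; mkdir -p pics
python3 - <<'E'
from plant import state,cams,recognise,bot
import cv2,numpy as np
s=state();print(s, bot.tcp_to_grasp)
ims=[]
for c in("scene","side"):
    im=cams.snapshot(c);cv2.imwrite(f"pics/{c}0.png",im[:,:,::-1])
    print(c,cams.camera_model(c))
    for l in("hub_center","drive_seat","greyhub_center","idler"):
        print(l,[(np.round(d["box"]),round(d["score"],2)) for d in recognise(c,l)])
print(cams.camera_model("wrist"))
E
```

```text
pics
{'clock': 0.0, 'joint_positions': array([ 9.27736671e-01,  3.81203485e-01,  1.29825484e+00, -1.15956718e-05,
        1.46357699e+00, -2.15320721e-01]), 'qvel': array([ 2.50258161e-05, -1.18792369e-03,  1.97171073e-03,  1.66574125e-03,
       -1.36560769e-03, -5.16974864e-04]), 'tau': array([ 4.92185027e-04, -4.37926126e+01, -2.24555880e+01,  7.13653816e-02,
        3.52477888e-02, -1.12604375e-04]), 'eef_pos': array([0.22799446, 0.50021624, 0.23813574]), 'tool_rot': array([-6.66653130e-01, -3.06944097e+00,  2.06774762e-03]), 'contact_force': array([0.25870947, 0.3115117 , 0.1789503 ]), 'ft_torque': array([0.047965  , 0.01690088, 0.10004646]), 'finger_force': 0.0, 'width': 0.0882649082397123} 0.0187
scene {'fx': 590.719869491914, 'fy': 590.719869491914, 'cx': 326.42895827006464, 'cy': 239.19885715493095, 'k1': -0.11991795697303625, 'position': array([1.35863816, 0.61923894, 0.94066257]), 'rotation': array([-1.17428963, -2.2712718 ,  1.06244805])}
hub_center [(array([376., 295., 421., 339.]), 0.94), (array([365., 228., 423., 280.]), 0.68), (array([320., 277., 358., 319.]), 0.66)]

[... 487 characters left out ...]
272., 273.]), 0.8), (array([260., 188., 302., 226.]), 0.69)]
drive_seat [(array([368., 261., 428., 315.]), 0.7)]
greyhub_center [(array([191., 201., 230., 237.]), 0.84)]
idler [(array([385., 345., 460., 413.]), 0.74)]
{'fx': 397.64373633913675, 'fy': 397.64373633913675, 'cx': 323.47475178703917, 'cy': 239.3368671688064, 'k1': -0.07522701231421976, 'mount': array([[ 4.35015460e-04, -9.57588046e-01, -2.88140496e-01,
         7.41715813e-02],
       [ 9.99998598e-01, -4.94314083e-05,  1.67400897e-03,
        -1.26205325e-05],
       [-1.61725417e-03, -2.88140820e-01,  9.57586681e-01,
        -1.46850159e-01],
       [ 0.00000000e+00,  0.00000000e+00,  0.00000000e+00,
         1.00000000e+00]])}
```

View pics/scene0.png

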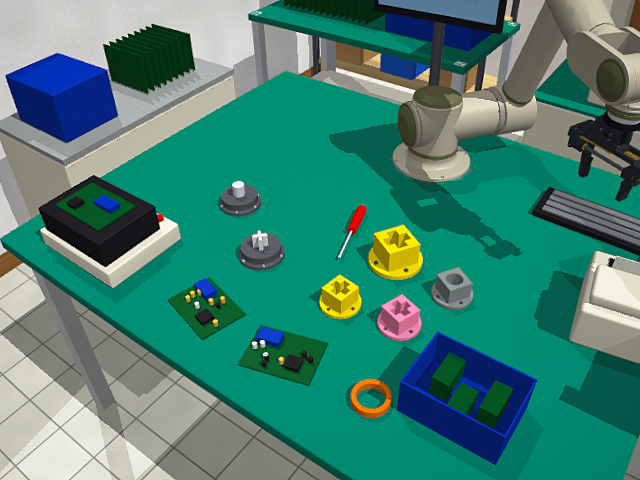

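View pics/side0.png

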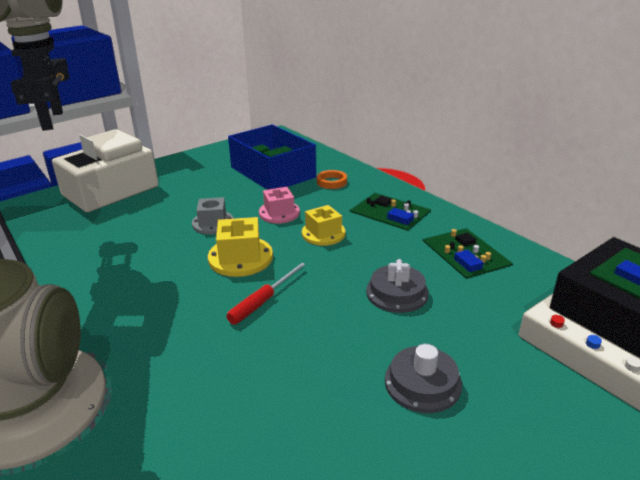

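The target is the smaller yellow hub (scene ~(340,297), side ~(323,227)). The large yellow and the pink hubs are decoys. The splined stub is at scene (261,248) / side (398,287).

```bash
cat > h.py <<'E'
import numpy as np,cv2
from scipy.spatial.transform import Rotation as R
from plant import state,cams,recognise,masks_of,bot
def T(c,s=None):
    m=cams.camera_model(c);M=np.eye(4)
    if "mount" in m:
        s=s or state();M[:3,:3]=R.from_rotvec(s["tool_rot"]).as_matrix();M[:3,3]=s["eef_pos"]
        return m,M@m["mount"]
    M[:3,:3]=R.from_rotvec(m["rotation"]).as_matrix();M[:3,3]=m["position"];return m,M
def K(m):return np.array([[m["fx"],0,m["cx"]],[0,m["fy"],m["cy"]],[0,0,1]]),np.array([m["k1"],0,0,0,0])
def rays(c,px,s=None):
    m,M=T(c,s);k,d=K(m)
    u=cv2.undistortPoints(np.array(px,float).reshape(-1,1,2),k,d)[:,0]
    v=np.c_[u,np.ones(len(u))]@M[:3,:3].T
    return M[:3,3],v
def onz(c,px,z,s=None):
    o,v=rays(c,px,s);return o+v*((z-o[2])/v[:,2])[:,None]
def proj(c,P,s=None):
    m,M=T(c,s);k,d=K(m);I=np.linalg.inv(M)
    return cv2.projectPoints(np.array(P,float),cv2.Rodrigues(I[:3,:3])[0],I[:3,3],k,d)[0][:,0]
def tri(a,b):
    A=np.zeros((3,3));y=np.zeros(3)
    for c,p in(("scene",a),("side",b)):
        o,v=rays(c,[p]);v=v[0]/np.linalg.norm(v[0]);Q=np.eye(3)-np.outer(v,v);A+=Q;y+=Q@o
    return np.linalg.solve(A,y)
def totool(P,s=None):
    s=s or state();return R.from_rotvec(s["tool_rot"]).inv().apply(np.array(P)-s["eef_pos"])*100
E
python3 - <<'E'
from h import *
c=lambda b:((b[0]+b[2])/2,(b[1]+b[3])/2)
for n,a,b in(("hub",(320,277,358,319),(305,207,343,247)),("big",(365,228,423,280),(205,215,272,273)),("grey",(435,271,474,310),(191,201,230,237)),("seat",(237,231,284,270),(368,261,428,315)),("idler",(220,180,262,220),(385,345,460,413))):
    P=tri(c(a),c(b));print(n,P,proj("scene",[P]),c(a))
# tooth tops from pictures
print(onz("scene",[(261,238)],.064),onz("side",[(399,268)],.064))
E
```

```text
hub [0.62845643 0.10966268 0.01805195] [[338.98062343 298.00543642]] (339.0, 298.0)
big [0.44549078 0.14169405 0.02969314] [[395.42849999 253.31812563]] (394.0, 254.0)
grey [0.46132907 0.30296137 0.01266089] [[454.19044791 290.67377976]] (454.5, 290.5)
seat [ 0.60284927 -0.13658158  0.01260507] [[260.30268777 250.51762157]] (260.5, 250.5)
idler [ 0.47648879 -0.31506766  0.01030099] [[240.43365932 200.01494945]] (241.0, 200.0)
[[ 0.61045009 -0.12197883  0.064     ]] [[ 0.59310364 -0.1450518   0.064     ]]
```

Run:
```python
from h import *
print(totool([.628,.110,.19]));print(R.from_rotvec(state()["tool_rot"]).as_matrix().round(3))
```

```text
[-52.57808362 -18.93449082   4.87135935]
[[-0.91   0.415 -0.   ]
 [ 0.415  0.91  -0.   ]
 [ 0.    -0.    -1.   ]]
```

Emit:
apply_moves(series=[-52.6,-18.9,4.9,0,0,0,100,-52.6,-18.9,4.9,0,0,0,100,-52.6,-18.9,4.9,0,0,0,100,-52.6,-18.9,4.9,0,0,0,100,-52.6,-18.9,4.9,0,0,0,100,-52.6,-18.9,4.9,0,0,0,100,-52.6,-18.9,4.9,0,0,0,100,-52.6,-18.9,4.9,0,0,0,100,-52.6,-18.9,4.9,0,0,0,100,-52.6,-18.9,4.9,0,0,0,100,-52.6,-18.9,4.9,0,0,0,100,-52.6,-18.9,4.9,0,0,0,100,-52.6,-18.9,4.9,0,0,0,100,-52.6,-18.9,4.9,0,0,0,100])

```text
clock: 1.9
eef_pos: [0.6276, 0.1112, 0.1899]
tool_rot: [-0.666, -3.07, -0.0]
contact_force: [0.5, 0.1, 0.6]
width: 0.0879
finger_force: 0.0
```

Run:
```python
from h import *
s=state();print(s["eef_pos"],s["tool_rot"],s["clock"])
im=cams.snapshot("wrist");cv2.imwrite("pics/w1.png",im[:,:,::-1]);np.save("s1.npy",s,allow_pickle=True)
for d in masks_of("wrist","hub_center"):print(d["score"],np.round(d["box"]),d["mask"].sum())
```

```text
[0.62757239 0.11122132 0.18985412] [-6.65680603e-01 -3.06967252e+00 -3.47995677e-04] 1.9
0.95 [172.   0. 335.  65.] 7639
0.63 [265. 156. 373. 267.] 8204
0.56 [406.  62. 526. 178.] 10382
```

View pics/w1.png

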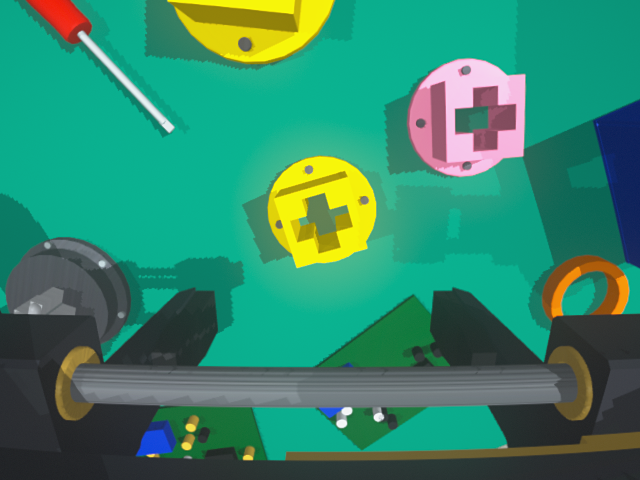

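The hub shows at (322,210), with its boss turned about 15° in the image. I'll fit its x, y, yaw and scale by silhouette.

```bash
cat > fit.py <<'E'
from h import *
from scipy.optimize import minimize
def pts(x,y,a,sc=1,z0=0):
    t=np.linspace(0,2*np.pi,60);f=np.c_[.046*np.cos(t),.046*np.sin(t)]*sc
    q=np.array([[1,1],[-1,1],[-1,-1],[1,-1]])*.028*sc;q=q@np.array([[np.cos(a),np.sin(a)],[-np.sin(a),np.cos(a)]])
    at=lambda p,z:np.c_[p+[x,y],np.full(len(p),z0+z*sc)]
    return np.r_[at(f,0),at(f,.01)],np.r_[at(q,.01),at(q,.05)]
def sil(c,p,s,sc=1,z0=0):
    m=np.zeros((1920,2560),np.uint8)
    for P in pts(*p,sc,z0):
        h=cv2.convexHull((proj(c,P,s)*4+1.5).astype(np.float32));cv2.fillConvexPoly(m,h.astype(np.int32),255)
    return cv2.resize(m,(640,480),interpolation=cv2.INTER_AREA)/255.
def yellow(im,seed):
    h=cv2.cvtColor(im,cv2.COLOR_RGB2HSV);m=((h[...,0]>22)&(h[...,0]<36)&(h[...,1]>150)&(h[...,2]>60)).astype(np.uint8)
    n,l,st,ce=cv2.connectedComponentsWithStats(m);best=min(range(1,n),key=lambda i:np.linalg.norm(ce[i]-seed)+1e6*(st[i,4]<500))
    c=cv2.findContours((l==best).astype(np.uint8),cv2.RETR_EXTERNAL,2)[0]
    o=np.zeros(m.shape,np.uint8);cv2.drawContours(o,c,-1,1,-1);return cv2.morphologyEx(o,cv2.MORPH_CLOSE,np.ones((5,5)))
def fit(c,m,s,p0,sc=1,z0=0):
    best=None
    for a in np.radians([0,22,45,67]):
        r=minimize(lambda p:np.abs(sil(c,p,s,sc,z0)-m).sum(),[*p0,a],method="Nelder-Mead",options=dict(initial_simplex=np.array([[*p0,a]]*4)+np.vstack([np.zeros(3),np.diag([.008,.008,.25])]),xatol=1e-4,maxiter=90))
        if best is None or r.fun<best.fun:best=r
    return best
E
python3 - <<'E'
from fit import *
s=np.load("s1.npy",allow_pickle=True).item();im=cv2.imread("pics/w1.png")[:,:,::-1].copy()
m=yellow(im,(322,210));print(m.sum())
p0=onz("wrist",[(322,210)],.01,s)[0,:2];print(p0)
for sc in(.9,1):
    r=fit("wrist",m,s,p0,sc);print(sc,r.x,np.degrees(r.x[2]),r.fun)
t=np.array([*r.x[:2],.09]);print(totool(t,s))
v=im[100:330,200:450].copy()
for P in pts(*r.x):
    for q in proj("wrist",P,s):cv2.circle(v,tuple(int(i) for i in q-[200,100]),1,(255,0,0),-1)
cv2.imwrite("pics/f1.png",cv2.resize(v,None,fx=2,fy=2)[:,:,::-1])
E
```

```text
9257
[0.62574799 0.11131125]
0.9 [0.62314615 0.11071481 1.09978955] 63.013299524107644 1625.8705882352942
1 [0.62700496 0.1103397  1.42035021] 81.3800724229278 170.45882352941177
[ 9.08971598e-03 -1.04702672e-01  9.98540910e+00]
```

View pics/f1.png

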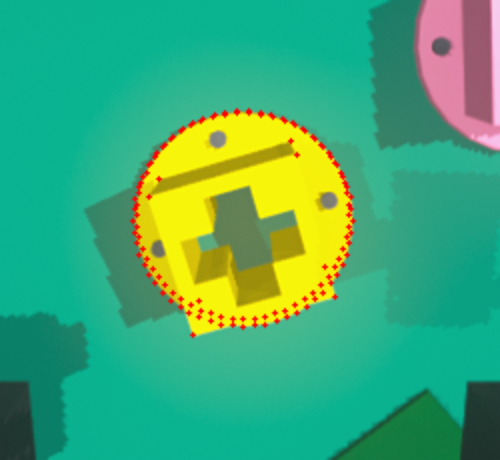

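Emit:
apply_moves(series=[0,0,4,0,0,-0.14,100,0,-0.1,8,0,0,-0.277,100,0,-0.1,11,0,0,-0.277,100,0,-0.1,13,0,0,-0.277,100,0,-0.1,15,0,0,-0.277,100,0,-0.1,16.5,0,0,-0.277,100,0,-0.1,17.3,0,0,-0.277,100,0,-0.1,17.3,0,0,-0.277,100])

```text
clock: 2.8
eef_pos: [0.6272, 0.1102, 0.0164]
tool_rot: [-0.235, -3.132, 0.0]
contact_force: [0.4, 0.3, -0.7]
width: 0.0881
finger_force: 0.0
```

Emit:
apply_moves(series=[0,0,0,0,0,0,40,0,0,0,0,0,0,20,0,0,0,0,0,0,20,0,0,0,0,0,0,20,0,0,0,0,0,0,20,0,0,0,0,0,0,20,0,0,0,0,0,0,20], newtons=35)

```text
clock: 3.5
eef_pos: [0.6281, 0.1094, 0.0172]
tool_rot: [0.237, 3.132, 0.0]
contact_force: [-1.4, 0.1, 4.4]
width: 0.0557
finger_force: 35.0
```

Emit:
apply_moves(series=[0,0,-3,0,0,0,20,0,0,-7,0,0,0,20,0,0,-11,0,0,0,20,-2,-4,-15,0,0,0,20,-4,-8,-18,0,0,0,20,-6,-12,-18,0,0,0,20,-8,-16,-18,0,0,0,20,-8.8,-20,-18,0,0,0,20,-8.8,-23.6,-18,0,0,0,20,-8.8,-23.6,-18,0,0,0,20,-8.8,-23.6,-18,0,0,0,20,-8.8,-23.6,-18,0,0,0,20,-8.8,-23.6,-18,0,0,0,20])

```text
clock: 4.8
eef_pos: [0.6795, -0.1359, 0.1965]
tool_rot: [-0.234, -3.132, -0.001]
contact_force: [0.1, -0.3, -4.5]
width: 0.0555
finger_force: 35.0
```

Run:
```python
from h import *
s=state();print(s["eef_pos"],s["tool_rot"],s["clock"],s["width"])
im=cams.snapshot("wrist");cv2.imwrite("pics/w2.png",im[:,:,::-1]);np.save("s2.npy",s,allow_pickle=True)
for l in("drive_seat","hub_center"):
  for d in recognise("wrist",l):print(l,d["score"],np.round(d["box"]))
```

```text
[ 0.679526   -0.13588912  0.19648452] [-2.34142093e-01 -3.13221792e+00 -5.15751200e-04] 4.8 0.05552586183819279
hub_center 0.98 [216. 187. 428. 422.]
```

View pics/w2.png

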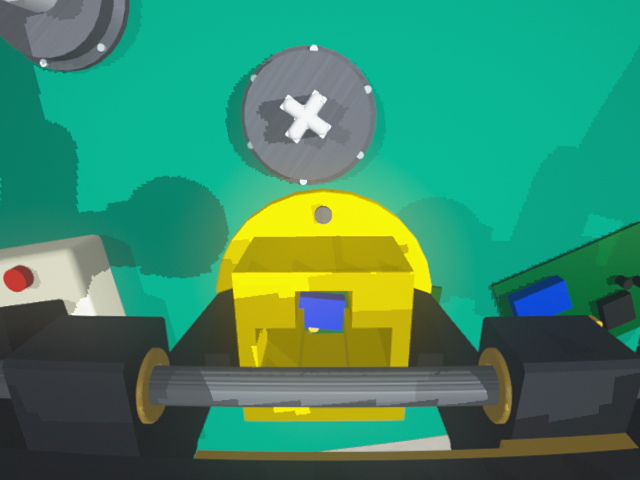

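```bash
cat > stub.py <<'E'
from h import *
from scipy.optimize import minimize
def cross(x,y,a,z):
    h,l=.005,.018
    q=np.array([[l,h],[h,h],[h,l],[-h,l],[-h,h],[-l,h],[-l,-h],[-h,-h],[-h,-l],[h,-l],[h,-h],[l,-h]])
    q=q@np.array([[np.cos(a),np.sin(a)],[-np.sin(a),np.cos(a)]]);return np.c_[q+[x,y],np.full(12,z)]
def fitstub(im,s,px,c="wrist"):
    w=im.min(2).astype(float);m=np.zeros(w.shape);u,v=map(int,px);b=np.s_[v-32:v+32,u-32:u+32];m[b]=w[b]>200
    def f(p):
        k=np.zeros((1920,2560),np.uint8)
        for z0,z1 in((.058,.063),):
            for z in np.linspace(z0,z1,2):cv2.fillPoly(k,[(proj(c,cross(*p,z),s)*4+1.5).astype(np.int32)],255)
        return np.abs(cv2.resize(k,(640,480),interpolation=cv2.INTER_AREA)/255.-m).sum()
    p0=onz(c,[px],.062,s)[0,:2];rs=[]
    for a in np.radians([0,22,45,67]):
        S=np.array([[*p0,a]]*4)+np.vstack([np.zeros(3),np.diag([.004,.004,.2])])
        rs.append(minimize(f,S[0],method="Nelder-Mead",options=dict(initial_simplex=S,xatol=1e-4,maxiter=90)))
    return min(rs,key=lambda r:r.fun),m
E
python3 - <<'E'
from stub import *
s=np.load("s2.npy",allow_pickle=True).item();im=cv2.imread("pics/w2.png")[:,:,::-1].copy()
r,m=fitstub(im,s,(305,116));print(r.x,np.degrees(r.x[2])%90,r.fun,m.sum())
# independent: housing outline -> bottom rim circle z=0 r .055
o,v=s["eef_pos"],0
print("center of rim box",onz("wrist",[(309.5,115)],.012,s))
t=np.linspace(0,2*np.pi,60)
big=cv2.resize(im[30:200,220:400],None,fx=4,fy=4,interpolation=cv2.INTER_NEAREST)[:600]
for P,n in((cross(*r.x,.062),1),(np.c_[r.x[0]+.048*np.cos(t),r.x[1]+.048*np.sin(t),0*t+.03],1),(np.c_[r.x[0]+.055*np.cos(t),r.x[1]+.055*np.sin(t),0*t],1)):
    for q in proj("wrist",P,s):cv2.circle(big,tuple(int(i) for i in (q-[220,30])*4+2),2,(255,0,0),-1)
cv2.imwrite("pics/f2.png",big[:,:,::-1])
x=R.from_rotvec(s["tool_rot"]).as_matrix();print("tool y yaw",np.degrees(np.arctan2(x[1,1],x[0,1])))
print(totool([*r.x[:2],s["eef_pos"][2]],s))
E
```

```text
[ 0.60173492 -0.13602913  0.80778438] 46.28263551758115 181.921568627451 1249.0
center of rim box [[ 0.60036831 -0.1348034   0.012     ]]
tool y yaw 81.44985594956712
[ 7.69056921e+00 -1.17040309e+00  4.73416280e-03]
```

View pics/f2.png

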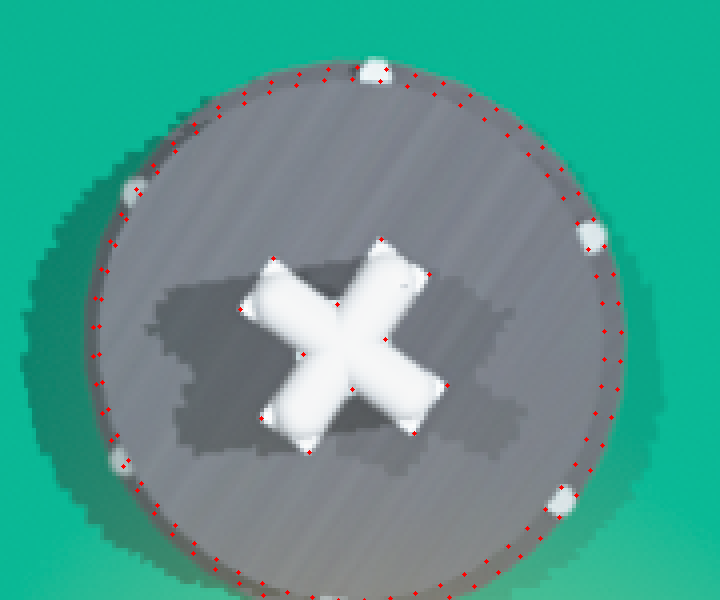

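The fit overlays well: seat at (0.6017, -0.1360) with yaw 46.3°. The hub is at 81.4°, so I turn it +0.614 rad about tool z.

Emit:
apply_moves(series=[2,-0.3,0,0,0,0.13,20,4,-0.6,0,0,0,0.26,20,6,-0.9,2,0,0,0.39,20,7.7,-1.2,4,0,0,0.52,20,7.7,-1.2,6,0,0,0.614,20,7.7,-1.2,8,0,0,0.614,20,7.7,-1.2,9.2,0,0,0.614,20,7.7,-1.2,9.2,0,0,0.614,20,7.7,-1.2,9.2,0,0,0.614,20,7.7,-1.2,9.2,0,0,0.614,20])

```text
clock: 5.95
eef_pos: [0.6022, -0.1376, 0.1059]
tool_rot: [1.171, 2.913, -0.0]
contact_force: [-0.9, -0.1, -3.6]
width: 0.0555
finger_force: 35.0
```

Run:
```python
from h import *
s=state();x=R.from_rotvec(s["tool_rot"]).as_matrix();print(s["eef_pos"],s["clock"],s["contact_force"],"yaw",np.degrees(np.arctan2(x[1,1],x[0,1])),totool([.6017,-.1360,.0465],s))
im=cams.snapshot("wrist");im2=cams.snapshot("side");im3=cams.snapshot("scene")
a=cv2.resize(im[100:480,100:560],(460,380));b=cv2.resize(im2[180:330,330:490],(320,300));c=cv2.resize(im3[170:320,180:340],(320,300))
v=np.zeros((600,780,3),np.uint8);v[:380,:460]=a;v[:300,460:]=b;v[300:,460:]=c;cv2.imwrite("pics/w3.png",v[:,:,::-1])
```

```text
[ 0.60216755 -0.13763886  0.10589332] 5.95 [-0.86766383 -0.06486293 -3.59096105] yaw 46.19888725469711 [0.15911716 0.08155723 5.9390855 ]
```

View pics/w3.png

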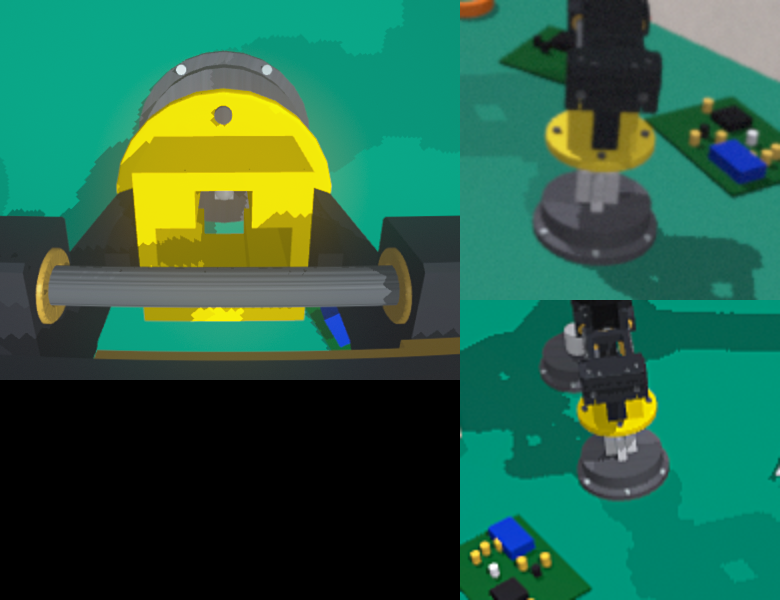

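The hub hangs over the stub with its teeth under the bore in both views, and a tooth tip is centred in the slot in the wrist view. I'll go down in two stages.

Emit:
apply_moves(series=[0.13,0.07,0,0,0,0,20,0.13,0.07,1,0,0,0,20,0.13,0.07,2,0,0,0,20,0.13,0.07,2.6,0,0,0,20,0.13,0.07,3.2,0,0,0,20,0.13,0.07,3.6,0,0,0,20,0.13,0.07,3.6,0,0,0,20])

```text
clock: 6.8
eef_pos: [0.6009, -0.136, 0.0681]
tool_rot: [-1.172, -2.914, -0.0]
contact_force: [-0.4, -0.3, -4.1]
width: 0.0559
finger_force: 35.0
```

Emit:
apply_moves(series=[0,0,0.6,0,0,0,20,0,0,1.2,0,0,0,20,0,0,1.6,0,0,0,20,0,0,1.9,0,0,0,20,0,0,2.1,0,0,0,20,0,0,2.1,0,0,0,20])

```text
clock: 7.4
eef_pos: [0.6011, -0.1361, 0.0475]
tool_rot: [-1.172, -2.914, -0.0]
contact_force: [-0.2, -0.0, -5.1]
width: 0.0556
finger_force: 35.0
```

Emit:
apply_moves(series=[0,0,0.1,0,0,0,20,0,0,0.1,0,0,0,20,0,0,0.1,0,0,0,60,0,0,0.1,0,0,0,100,0,0,0.1,0,0,0,100,0,0,0.1,0,0,0,100,0,0,0.1,0,0,0,100,0,0,-0.5,0,0,0,100,0,0,-2,0,0,0,100,0,0,-5,0,0,0,100,0,0,-9,0,0,0,100,-3,0,-13,0,0,0,100,-6,0,-14,0,0,0,100,-8,0,-14,0,0,0,100,-8,0,-14,0,0,0,100,-8,0,-14,0,0,0,100])

```text
clock: 9.0
eef_pos: [0.6583, -0.1911, 0.1873]
tool_rot: [-1.172, -2.914, -0.0]
contact_force: [-0.4, 0.3, 0.0]
width: 0.0888
finger_force: 0.0
```

Run:
```python
from fit import *
s=state();print(s["eef_pos"],s["clock"],s["contact_force"],s["width"])
im=cams.snapshot("wrist");cv2.imwrite("pics/w4.png",im[:,:,::-1])
b=max(recognise("wrist","hub_center"),key=lambda d:d["score"])["box"];c=((b[0]+b[2])/2,(b[1]+b[3])/2);print(b)
m=yellow(im,c);p0=onz("wrist",[c],.05,s)[0,:2]
for z in(.02,.025,.03,.035,.04,.05):
    r=fit("wrist",m,s,p0,1,z);print(z,r.x,np.degrees(r.x[2])%90,r.fun)
```

```text
[ 0.65834992 -0.19111139  0.18734497] 9.0 [-0.40740991  0.27626092  0.00254303] 0.08876389184826212
[257.3, 43.1, 387.6, 177.1]
0.02 [ 0.59946179 -0.13366759  1.1122584 ] 63.72771228765585 623.086274509804
0.025 [ 0.60018516 -0.13417808  0.83613074] 47.90676235355525 221.2235294117647
0.03 [ 0.60029046 -0.13435434  0.81308021] 46.58606446982884 228.83529411764707Traceback (most recent call last):
  File "<stdin>", line 7, in <module>
  File "fit.py", line 21, in fit
    r=minimize(lambda p:np.abs(sil(c,p,s,sc,z0)-m).sum(),[*p0,a],method="Nelder-Mead",options=dict(initial_simplex=np.array([[*p0,a]]*4)+np.vstack([np.zeros(3),np.diag([.008,.008,.25])]),xatol=1e-4,maxiter=90))
    res = _minimize_neldermead(fun, x0, args, callback, bounds=bounds,
                               **options)
    fsim[j] = func(sim[j])
              ~~~~^^^^^^^^
    fx = function(np.copy(x), *(wrapper_args + args))
  File "fit.py", line 21, in <lambda>
    r=minimize(lambda p:np.abs(sil(c,p,s,sc,z0)-m).sum(),[*p0,a],method="Nelder-Mead",options=dict(initial_simplex=np.array([[*p0,a]]*4)+np.vstack([np.zeros(3),np.diag([.008,.008,.25])]),xatol=1e-4,maxiter=90))
                               ~~~^^^^^^^^^^^^^
  File "fit.py", line 11, in sil
    h=cv2.convexHull((proj(c,P,s)*4+1.5).astype(np.float32));cv2.fillConvexPoly(m,h.astype(np.int32),255)
                      ~~~~^^^^^^^
  File "h.py", line 19, in proj
    m,M=T(c,s);k,d=K(m);I=np.linalg.inv(M)
        ~^^^^^
  File "h.py", line 5, in T
    m=cams.camera_model(c);M=np.eye(4)
ValueError: time passes only in moves, steps and waits
```

View pics/w4.png

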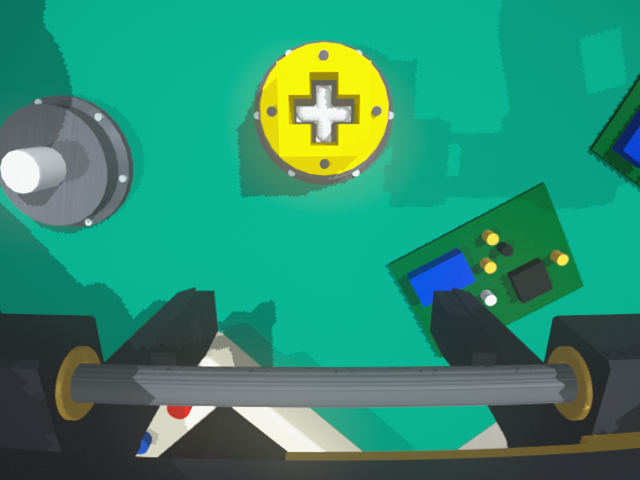

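The hub sits on the stub at (323,110), with the teeth centred in its bore. The fit gives an underside height of about 0.03 m and an axis about 2 mm from the stub's, and the gripper is clear. Signing off.

```bash
python3 -c "
from plant import order
print(order.sign_off())"
```

```text
the job is handed in; nothing more can be done
None
```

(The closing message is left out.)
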